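Clamp the wooden block in the star-handle vise

TASK

Two alike bench vises stand side by side; one has a wooden block lying between its jaws. Clamp that block firmly by turning that vise's four-spoked star handle clockwise (seen from above), pushing one spoke after another round the open near half of the handle, until the jaw has closed on the block and grips it. Leave the other vise's handle as it is.

Things in the scene. Friction and masses are not known exactly. Their poses are not given: they have to be found in the camera images.
- vise_a: grey bench vise holding the block; fixed (the other, alike, is empty). Origin on the star handle's upright axis at bench height; x from handle to jaws, z up. Base y +-55, x -60 to 200 mm. Gear housing 90x90 mm round the axis, 72 mm high, collar 52 mm wide to 86 mm. Jaw faces 86 mm wide, 36 to 76 mm high: far one fixed at x = 180 mm, near one slides, at 101 mm + 10 mm per rad of star_a
- hub_a (a point): vise_a's star handle: point on its axis, 105 mm above the bench, at the spokes' mid-height; axes as vise_a (not turning). Hub 48 mm wide, to 125 mm high; 4 round spokes 14 mm thick, 90 deg apart, 22 mm end balls centred 88 mm out. Sheet guard over the far half, x 0 to 100, y +-110 mm, top 127 mm high, four flat posts at its corners: push spokes only at x < 0, shut fingers between spokes, 65-70 mm out
- star_a (a joint): angle (rad) of vise_a's star handle, growing clockwise seen from above, which closes the jaw. At 0 the spokes lie along the vise's +-x and +-y. Starts at 0 to 0.45; the jaw grips the block near 3.4; stop at 3.55. Takes 0.35 N m to turn (5 N at 70 mm), stays where left, turns hard once the block is gripped: a last push of 10 to 15 N on a spoke grips firmly
- wood_block: plain wooden block 45 (along the vise's x) x 90 x 38 mm high, 0.1 to 0.2 kg, lying loose on the bed of vise_a (34 mm above the bench) up to 7 mm short of the far jaw, a little askew; the moving jaw pushes it home. Origin: centre of its underside
- star_b_knob (a point): centre of one end ball of the star handle of the other, empty vise (88 mm from that handle's axis, 105 mm above the bench), not to be turned. The two handles' axes stand at least 0.27 m apart, side by side, left or right by chance

How it is judged:
By the outcome, as a careful person would: the job done as asked, in the order asked, and still so for the second after the job is handed in, with the robot touching nothing.
It also fails if it takes over 54 s, if anything falls off the work surface, if the arm or the gripper's body presses on something with over 40 N, if the wrist force passes 120 N, or if a joint passes its speed limit or range.

ROBOT

A 7-joint arm with a two-finger parallel gripper is mounted at the origin on a cart in front of the work surface, level with it; the furniture and walls round the work are solid. World frame = base frame: x ahead of the robot, y to its left, z up, the work surface at z = 0. Lengths are in m, angles in rad, forces in N, time in s.
With the tool pointing down it reaches from about 0.425 to 0.825 m from the base axis. Payload 3.6 kg.
Tool frame: the origin (TCP) lies where the fingers leave the gripper's body, on its centre line; the fingertips stand 73 mm ahead of it and the grasp point (between the pads) lies 54 mm ahead of it; x points along the fingers, y is the direction in which the jaws open and shut, and the axes are right-handed (so a half turn about x gives the same grasp; the last joint's range is limited). The gripper opens to 85 mm and grips with 20 to 120 N. Pads are 22 mm wide; open, the fingers measure 114 mm over their backs; the gripper's body (76 mm by 85 mm) begins 54 mm behind the grasp point. The pads swing forward as they close: fully open they stand 13 mm farther back than shut.
Start: joints at [-1.302, 0.615, -0.013, 1.423, 0.008, 1.103, -0.04], TCP at [0.189, 0.622, 0.304] pointing down, gripper open.
Joint ranges: [-3.12, 3.12], [-0.3, 2.06], [-1.34, 1.32], [0.26, 2.42], [-1.36, 4.5], [0.01, 1.98], [-2.84, 2.84]. Speed limits (rad/s): [2.79, 2.79, 3.14, 3.14, 3.14, 3.14, 3.14].

INTERFACE

Orientations are given as a unit quaternion [x, y, z, w].
In Python, from station import arm, snapshot, camera_info, ticket gives the robot as it stands. Calls block until the motion is done:
- arm.movep(position, orientation): joint-space move of the TCP to a pose.
- arm.line_to(position, velocity=0.15, ori=None): straight line of the TCP; ori=None keeps the orientation; velocity is the mean speed in m/s.
- arm.move_j(angles): joint-space move.
- arm.move_gripper(opening, effort=None): opening from 0.0 (shut) to 1.0 (fully open); effort is the grip in N (None keeps the last); returns when the fingers have stopped.
- arm.pause(seconds).
- arm.ik(position, orientation): joint angles nearest the present ones, or None.
- snapshot(name): name is "side" or "top"; returns the picture (400x640x3 uint8, blue, green, red); there is no depth.
- camera_info(name): a dict with "fx", "fy", "cx", "cy" (pixels), "dist_coeffs" ([k1, k2, p1, p2, k3] as OpenCV has them; the pictures are not rectified), "R" (3x3) and "t" (3): a world point X has camera coordinates R X + t. Camera axes: x right, y down, z forward; pixel columns grow to the right and rows downward; lengths in m; the calibration is good to about 2 mm. A picture is of the moment at which its call begins. camera_info takes no time and is no camera call.
A pose or a line that the arm cannot do raises arm.MotionError and nothing moves.
- ticket.finish_job(): hands the job in, once; it reports no verdict.
Readings, each from a call of its own:
- arm.read_time(): time.
- arm.read_joint_positions(): joint angles.
- arm.read_dq(): joint speeds.
- arm.read_effort(): joint torques, N m.
- arm.read_tool_pos(): TCP position.
- arm.read_eef_rot(): TCP orientation.
- arm.read_ft_force(): force on the tool from outside, world axes, zero at the start.
- arm.read_wrist_torque(): the same for the moment, N m.
- arm.read_opening(): opening from 0.0 (shut) to 1.0 (fully open).
Only numpy, scipy, OpenCV 4.12 (cv2) and the standard library are available. Lean on these libraries where they do the work, as an engineer would, in place of code of your own. Each camera call takes 0.05 s, during which the arm holds its last target.

## Working session

There is one attempt and no reset: what is moved stays moved. The work goes in short steps, each a Python script; the robot and the scene stay as the last script left them, time stands still between calls to the robot, and variables do not carry over. Pictures are saved under pics/ and viewed, and the job is handed in when it is done.

```bash
mkdir -p pics; ls
python3 - <<'E'
from station import arm,snapshot,camera_info
import cv2
for n in("side","top"):
    cv2.imwrite(f"pics/{n}0.png",snapshot(n)); c=camera_info(n); print(n,c)
print(arm.read_time(),arm.read_tool_pos(),arm.read_eef_rot())
E
```

```text
pics
side {'fx': 515.6626481541949, 'fy': 515.6626481541949, 'cx': 323.77635371143344, 'cy': 192.81295361138672, 'dist_coeffs': array([-0.1051735,  0.       ,  0.       ,  0.       ,  0.       ]), 'R': array([[ 0.98812226, -0.15183974,  0.02364514],
       [-0.07562553, -0.61444064, -0.78533017],
       [ 0.13377287,  0.77421405, -0.61862544]]), 't': array([-0.54926096,  0.07402015,  1.0771152 ])}
top {'fx': 394.2842081804018, 'fy': 394.2842081804018, 'cx': 321.50712281565126, 'cy': 198.1433689159353, 'dist_coeffs': array([-0.05394326,  0.        ,  0.        ,  0.        ,  0.        ]), 'R': array([[-0.00943513, -0.99984943,  0.01456369],
       [-0.99384011,  0.00776815, -0.11055082],
       [ 0.11042105, -0.01551704, -0.99376376]]), 't': array([-0.04753246,  0.54715653,  1.00605774])}
0.1 [0.18865851 0.62146688 0.30283583] [ 0.10298762  0.6995615  -0.1046418   0.69932636]
```

View pics/side0.png

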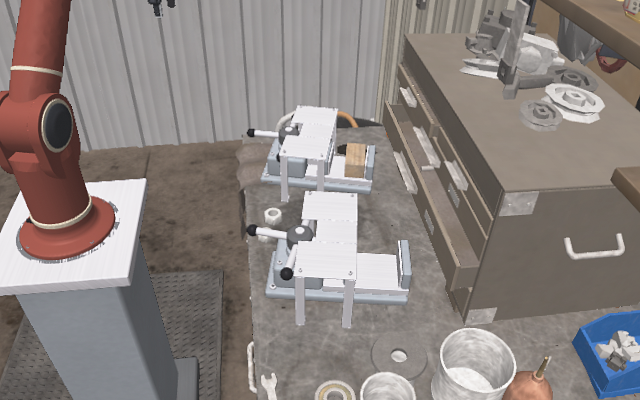

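View pics/top0.png

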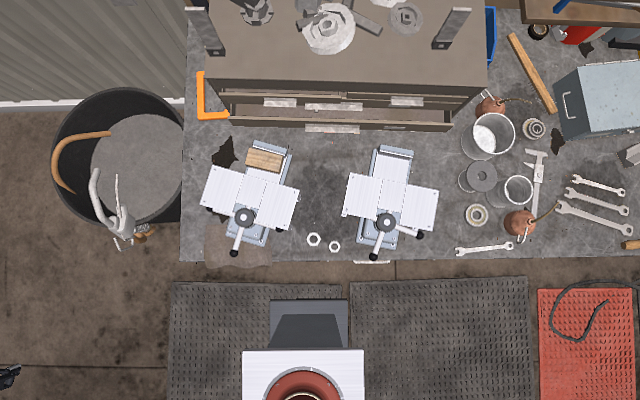

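The block (brown, top px ≈(265,158)) is in the left vise, hub ≈(243,217), one near spoke ball ≈(235,253). The other vise's hub is ≈(387,222). I'll zoom in.

Run:
```python
import cv2
t=cv2.imread("pics/top0.png"); s=cv2.imread("pics/side0.png")
cv2.imwrite("pics/t_z.png",cv2.resize(t[130:275,190:310],None,fx=4,fy=4,interpolation=cv2.INTER_CUBIC))
cv2.imwrite("pics/s_z.png",cv2.resize(s[95:215,235:395],None,fx=4.8,fy=4.8,interpolation=cv2.INTER_CUBIC))
```

```text
(no output)
```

View pics/t_z.png

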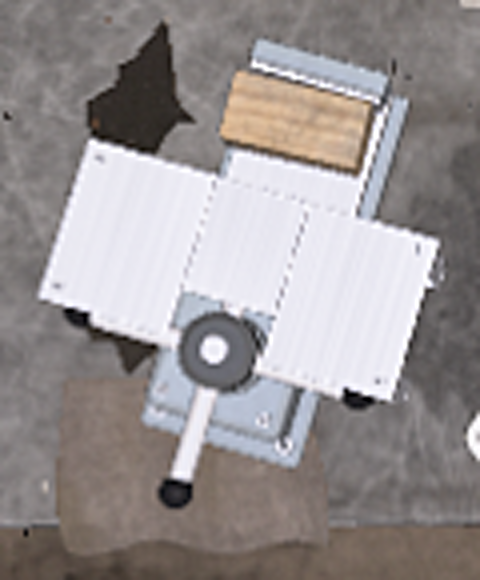

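View pics/s_z.png

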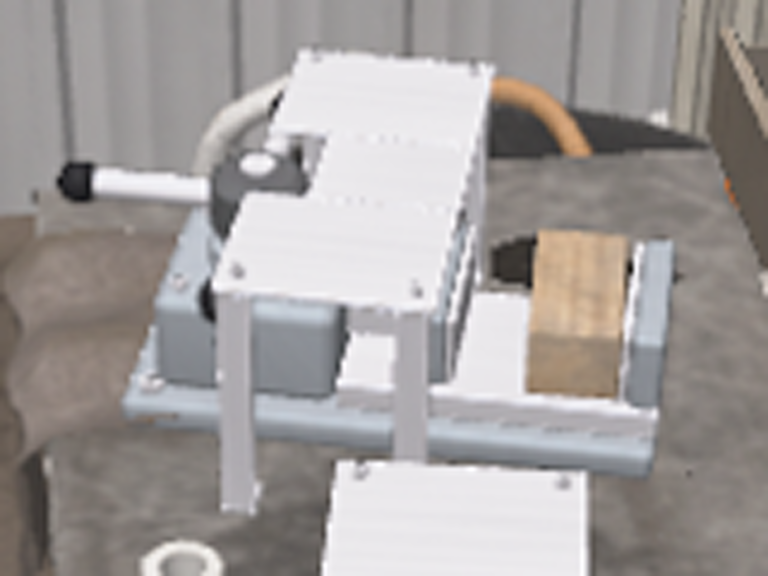

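```bash
cat > h.py <<'E'
import numpy as np, cv2
from station import camera_info
def ray(n,px):
    c=camera_info(n);K=np.array([[c['fx'],0,c['cx']],[0,c['fy'],c['cy']],[0,0,1]])
    u=cv2.undistortPoints(np.array([[px]],float),K,np.array(c['dist_coeffs']))[0,0]
    R=np.array(c['R']);return -R.T@c['t'],R.T@np.array([u[0],u[1],1])
def onz(n,px,z):
    o,d=ray(n,px);return o+d*(z-o[2])/d[2]
def tri(p1,p2):
    A=[];b=[]
    for n,p in(("top",p1),("side",p2)):
        o,d=ray(n,p);d=d/np.linalg.norm(d);P=np.eye(3)-np.outer(d,d);A.append(P);b.append(P@o)
    return np.linalg.lstsq(np.vstack(A),np.hstack(b),rcond=None)[0]
def proj(n,X):
    c=camera_info(n);K=np.array([[c['fx'],0,c['cx']],[0,c['fy'],c['cy']],[0,0,1]])
    r,_=cv2.Rodrigues(np.array(c['R']));return cv2.projectPoints(np.array(X,float).reshape(-1,1,3),r,np.array(c['t']),K,np.array(c['dist_coeffs']))[0][:,0]
E
python3 - <<'E'
from h import *
z=lambda u,v:((u+.5)/4+190-.5,(v+.5)/4+130-.5)
s=lambda u,v:((u+.5)/4.8+235-.5,(v+.5)/4.8+95-.5)
print("hubtop",onz("top",z(212,348),.127),onz("side",s(258,163),.127),tri(z(212,348),s(258,163)))
print("ball",onz("top",z(176,493),.105),onz("side",s(77,181),.105),tri(z(176,493),s(77,181)))
g=np.array([onz("top",z(*p),.127) for p in((92,139),(440,240),(395,402),(38,298))])
gs=np.array([onz("side",s(*p),.127) for p in((303,52),(495,68),(430,306),(220,290))]) # far-left? 
print(g,"\n",gs)
m=np.array([[.1,.11],[.1,-.11],[0,-.11],[0,.11]])
for G in (g[:,:2],gs[[1,2,3,0],:2]):
    mc=m-m.mean(0);gc=G-G.mean(0)
    th=np.arctan2((mc[:,0]*gc[:,1]-mc[:,1]*gc[:,0]).sum(),(mc*gc).sum());c,q=np.cos(th),np.sin(th);R=np.array([[c,-q],[q,c]])
    o=G.mean(0)-R@m.mean(0);print("yaw",np.degrees(th),"o",o,"res",(G-o)@R-m)
for n,p in(("top",(387,222)),):print("hubB",onz(n,p,.127))
E
```

```text
hubtop [0.49342052 0.13661249 0.127     ] [0.49214818 0.13513491 0.127     ] [0.49289155 0.1368252  0.125989  ]
ball [0.40775003 0.16142562 0.105     ] [0.40668119 0.16509536 0.105     ] [0.40724283 0.16091948 0.10752273]
[[0.61987815 0.21066415 0.127     ]
 [0.55689805 0.00131478 0.127     ]
 [0.46065982 0.02820495 0.127     ]
 [0.52397094 0.24083951 0.127     ]] 
 [[0.52544342 0.24078382 0.127     ]
 [0.61987368 0.21351413 0.127     ]
 [0.5548     0.00719197 0.127     ]
 [0.46514823 0.03039801 0.127     ]]
yaw -16.64073543250416 o [0.49244578 0.13457432] res [[ 3.05587820e-04 -6.04120424e-04]
 [-8.55506436e-05  7.78638105e-04]
 [ 6.22442536e-06 -1.01707893e-03]
 [-2.26261602e-04  8.42561251e-04]]
yaw -16.50974702968699 o [0.49337776 0.1371809 ] res [[-0.00041159 -0.00086647]
 [-0.00417006  0.0028252 ]
 [ 0.00327973 -0.00040261]
 [ 0.00130192 -0.00155612]]
hubB [ 0.47774225 -0.20592624  0.127     ]
```

```bash
cat >> h.py <<'E'
from scipy.spatial.transform import Rotation as Ro
HUB=np.array([0.4928,0.1358]);YAW=np.radians(-16.6)
def pose(phi,r=.067,z=.165,flip=1,d=0):
    """phi deg in vise frame; tool y tangential (clockwise * flip)"""
    a=np.radians(phi)+YAW
    t=np.array([np.sin(a),-np.cos(a),0])*flip
    x=np.array([0,0,-1.]);R=np.column_stack([x,t,np.cross(x,t)])
    return [*(HUB+r*np.array([np.cos(a),np.sin(a)])),z],list(Ro.from_matrix(R).as_quat())
def tang(phi):
    a=np.radians(phi)+YAW;return np.array([np.sin(a),-np.cos(a),0])
E
python3 - <<'E'
from h import *
from station import arm
print(Ro.from_quat(arm.read_eef_rot()).as_matrix().round(2))
for f in(1,-1):
  for phi in(230,215,200,180,160,140,120,106):
    q=arm.ik(*pose(phi,flip=f)); print(f,phi,None if q is None else np.round(q,2))
E
```

```text
[[-0.    0.29  0.96]
 [-0.    0.96 -0.29]
 [-1.   -0.    0.  ]]
1 230 [-0.14  0.54 -0.18  2.14  0.2   0.48  1.68]
1 215 [-0.22  0.53 -0.12  2.15  0.14  0.47  1.44]
1 200 [-0.31  0.53 -0.06  2.14  0.07  0.47  1.21]
1 180 [-0.4   0.54  0.01  2.12 -0.01  0.48  0.9 ]
1 160 [-0.48  0.56  0.08  2.08 -0.09  0.51  0.59]
1 140 [-0.55  0.58  0.15  2.02 -0.16  0.55  0.3 ]
1 120 [-0.59  0.61  0.23  1.96 -0.24  0.59  0.03]
1 106 [-0.62  0.64  0.29  1.92 -0.29  0.63 -0.16]
-1 230 [-0.58  0.57  0.46  2.15 -0.5   0.52 -0.74]
-1 215 [-0.65  0.57  0.49  2.16 -0.54  0.53 -1.  ]
-1 200 [-0.7   0.58  0.52  2.16 -0.56  0.54 -1.27]
-1 180 [-0.81  0.61  0.61  2.13 -0.64  0.59 -1.58]
-1 160 [-1.09  0.85  1.13  2.09 -1.03  0.92 -1.56]
-1 140 [-0.05  0.65 -0.6   2.    0.58  0.66  2.7 ]
-1 120 [-0.11  0.65 -0.51  1.94  0.49  0.67  2.45]
-1 106 [-0.14  0.66 -0.45  1.9   0.43  0.68  2.28]
```

```bash
cat >> h.py <<'E'
def arc(arm,p0,p1,step=12,v=.05,flim=35,r=.067):
    n=max(1,int(np.ceil(abs(p1-p0)/step)))
    for phi in np.linspace(p0,p1,n+1)[1:]:
        p,q=pose(phi,r); arm.line_to(p,velocity=v,ori=q)
        f=np.array(arm.read_ft_force()); print("phi %.1f t %.2f push %.1f f %s"%(phi,arm.read_time(),-f@tang(phi),f.round(1)))
        if np.linalg.norm(f)>flim: print("LIMIT");break
    return phi
E
python3 - <<'E'
from h import *
from station import arm,snapshot
arm.move_gripper(0.0)
arm.movep(*pose(226,z=.26))
p,q=pose(226); arm.line_to(p,velocity=.12)
print(arm.read_time(),arm.read_tool_pos(),arm.read_ft_force(),arm.read_opening())
for n in("side","top"): cv2.imwrite(f"pics/{n}1.png",snapshot(n))
t=cv2.imread("pics/top1.png"); s=cv2.imread("pics/side1.png")
cv2.imwrite("pics/c1.png",np.hstack([cv2.resize(t[140:275,190:310],None,fx=3,fy=3),cv2.resize(s[90:225,240:375],None,fx=3,fy=3)]))
E
```

```text
3.875 [0.43480835 0.10315029 0.16542672] [-0.23808713  0.33744686 -0.29049707] -0.004297503976200395
```

View pics/c1.png

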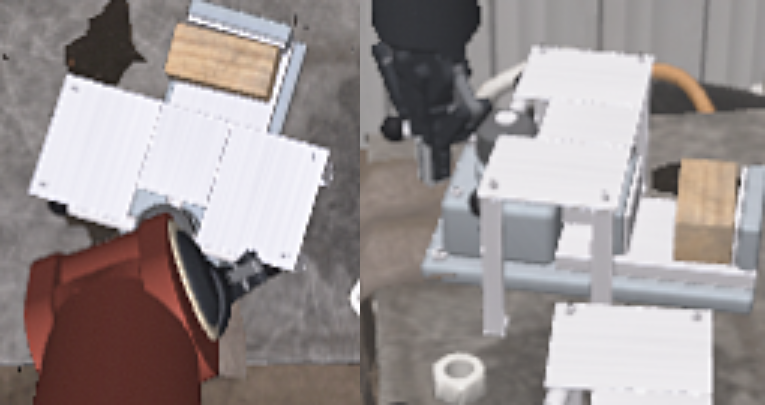

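The shut fingers stand in the gap ahead of the hub, clear of everything. First push, stopping short to check.

```bash
sed -i 's/z=.165/z=.168/' h.py
python3 - <<'E'
from h import *
from station import arm,snapshot
e=arc(arm,226,130)
for n in("side","top"): cv2.imwrite(f"pics/{n}2.png",snapshot(n))
t=cv2.imread("pics/top2.png"); s=cv2.imread("pics/side2.png")
cv2.imwrite("pics/c2.png",np.hstack([cv2.resize(t[140:275,190:310],None,fx=3,fy=3),cv2.resize(s[90:225,240:375],None,fx=3,fy=3)]))
E
```

```text
phi 214.0 t 4.41 push 0.3 f [ 0.  -0.3  0.6]
phi 202.0 t 4.84 push 0.6 f [ 0.7 -0.5 -0.1]
phi 190.0 t 5.28 push 5.1 f [-0.7 -5.   0.1]
phi 178.0 t 5.71 push 3.9 f [ 1.2 -4.5  0.1]
phi 166.0 t 6.14 push 5.1 f [-1.2 -5.2 -0.3]
phi 154.0 t 6.58 push 4.2 f [-1.9 -4.   0.4]
phi 142.0 t 7.01 push 4.8 f [-3.5 -3.3 -0.2]
phi 130.0 t 7.44 push 4.6 f [-4.6 -1.  -1.5]
```

View pics/c2.png

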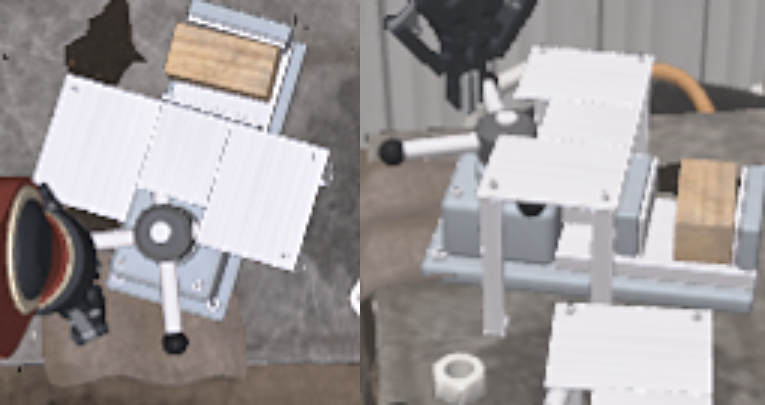

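Push works (~5 N steady; spoke now at ≈111°, the next spoke at lower right, jaw advanced). Continue to the end of the stroke and do the second stroke.

```bash
cat >> h.py <<'E'
def reset(arm,cur,to=228):
    p,q=pose(cur+5); arm.line_to(p,velocity=.05,ori=q)
    p,q=pose(cur+5,z=.25); arm.line_to(p,velocity=.15)
    arm.movep(*pose(to,z=.25)); p,q=pose(to); arm.line_to(p,velocity=.12)
    print("reset",arm.read_time(),np.round(arm.read_ft_force(),1))
E
python3 - <<'E'
from h import *
from station import arm,snapshot
e=arc(arm,130,110,10)
if e<111:
    reset(arm,e)
    e=arc(arm,228,110)
for n in("side","top"): cv2.imwrite(f"pics/{n}3.png",snapshot(n))
t=cv2.imread("pics/top3.png"); s=cv2.imread("pics/side3.png")
cv2.imwrite("pics/c3.png",np.hstack([cv2.resize(t[140:275,190:310],None,fx=3,fy=3),cv2.resize(s[90:225,240:375],None,fx=3,fy=3)]))
E
```

```text
phi 120.0 t 7.92 push 4.3 f [-4.5  0.2 -2.6]
phi 110.0 t 8.31 push 3.3 f [-3.4  1.6 -1.4]
reset 11.65 [-0.7  1.1  0.6]
phi 216.2 t 12.07 push 0.0 f [ 0.1  0.  -0. ]
phi 204.4 t 12.50 push -0.1 f [-0.2  0.1  0.4]
phi 192.6 t 12.93 push 5.1 f [ 0.8 -5.2 -0.1]
phi 180.8 t 13.35 push 6.0 f [ 0.8 -6.4 -0.5]
phi 169.0 t 13.78 push 4.5 f [-1.  -4.6  0.2]
phi 157.2 t 14.20 push 3.8 f [-0.8 -4.3 -0.5]
phi 145.4 t 14.62 push 4.8 f [-3.7 -3.2  0.3]
phi 133.6 t 15.05 push 4.4 f [-4.5 -0.8 -0.7]
phi 121.8 t 15.47 push 4.1 f [-4.  -0.8 -0.9]
phi 110.0 t 15.90 push 3.6 f [-3.6  1.4 -1.5]
```

View pics/c3.png

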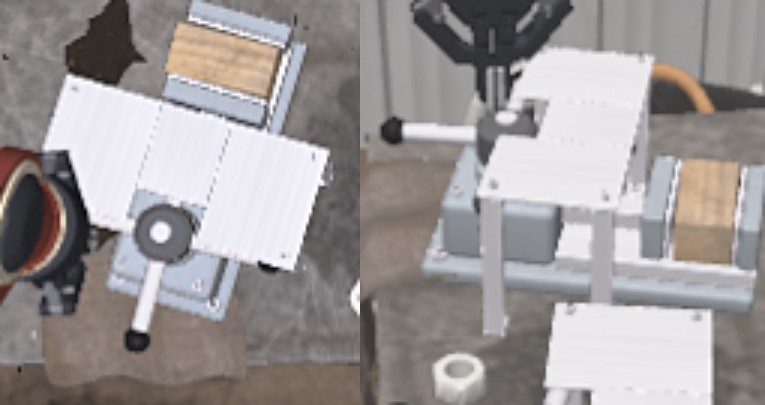

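After two strokes the jaw is within a few mm of the block. Final stroke in fine steps until about 13 N.

Run:
```python
from h import *
from station import arm,snapshot
reset(arm,110)
arc(arm,228,192,9)
phi=192
while phi>172:
    phi-=.6
    p,q=pose(phi); arm.line_to(p,velocity=.03,ori=q); arm.pause(.06)
    f=np.mean([arm.read_ft_force() for _ in range(3)],0); P=-f@tang(phi)
    print("%.1f t%.2f %.1f"%(phi,arm.read_time(),P),end=" | ")
    if P>13: break
arm.pause(.5);f=np.array(arm.read_ft_force());print("\nheld",-f@tang(phi),f,arm.read_time())
for n in("side","top"): cv2.imwrite(f"pics/{n}4.png",snapshot(n))
t=cv2.imread("pics/top4.png"); s=cv2.imread("pics/side4.png")
cv2.imwrite("pics/c4.png",np.hstack([cv2.resize(t[140:275,190:310],None,fx=3,fy=3),cv2.resize(s[90:225,240:375],None,fx=3,fy=3)]))
```

```text
reset 19.3333 [-0.5  0.1 -0. ]
phi 219.0 t 19.69 push 0.3 f [-0.2 -0.4  0.7]
phi 210.0 t 20.05 push 1.2 f [ 0.1 -1.2  0.1]
phi 201.0 t 20.41 push -0.5 f [-0.   0.5 -0.6]
phi 192.0 t 20.77 push 4.1 f [-0.3 -4.1  0.7]
191.4 t21.07 5.7 | 190.8 t21.38 5.1 | 190.2 t21.69 5.0 | 189.6 t22.00 5.6 | 189.0 t22.31 5.6 | 188.4 t22.62 5.0 | 187.8 t22.93 5.8 | 187.2 t23.23 5.0 | 186.6 t23.54 5.9 | 186.0 t23.85 6.2 | 185.4 t24.16 5.0 | 184.8 t24.47 5.8 | 184.2 t24.77 7.0 | 183.6 t25.08 5.8 | 183.0 t25.39 5.3 | 182.4 t25.70 6.8 | 181.8 t26.01 5.6 | 181.2 t26.32 6.2 | 180.6 t26.62 6.7 | 180.0 t26.93 8.1 | 179.4 t27.24 8.7 | 178.8 t27.55 8.9 | 178.2 t27.86 9.7 | 177.6 t28.17 10.5 | 177.0 t28.48 11.7 | 176.4 t28.78 11.6 | 175.8 t29.09 13.8 | 
held 13.257435796656956 [ -3.82902568 -12.72720938   4.34970626] 29.5917
```

View pics/c4.png

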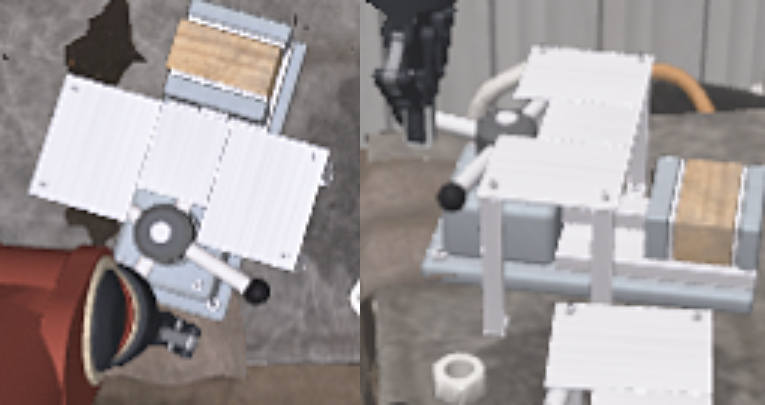

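Force rose steadily from 6 to 13.3 N, so the block is gripped. Back off, lift, retreat and check that it stays.

Run:
```python
from h import *
from station import arm,snapshot
p,q=pose(190); arm.line_to(p,velocity=.05,ori=q)
p,q=pose(190,z=.28); arm.line_to(p,velocity=.15)
arm.move_j([-1.302, 0.615, -0.013, 1.423, 0.008, 1.103, -0.04])
print(arm.read_time(),np.round(arm.read_ft_force(),1))
for n in("side","top"): cv2.imwrite(f"pics/{n}5.png",snapshot(n))
t=cv2.imread("pics/top5.png"); s=cv2.imread("pics/side5.png")
t0=cv2.imread("pics/top0.png"); d=cv2.absdiff(t,t0)[130:275,320:460].max(); print("vise b top diff",d)
cv2.imwrite("pics/c5.png",np.hstack([cv2.resize(t[140:275,190:310],None,fx=3,fy=3),cv2.resize(s[90:225,240:375],None,fx=3,fy=3)]))
g=cv2.cvtColor(t,cv2.COLOR_BGR2GRAY)
m=(g<50).astype(np.uint8); n,l,st,c=cv2.connectedComponentsWithStats(m[200:275,200:310])
for i in range(1,n):
    if st[i,4]>8:
        px=c[i]+[200,200]; X=onz("top",px,.105)[:2]-HUB; print(px.round(1),st[i,4],np.hypot(*X),np.degrees(np.arctan2(X[1],X[0])-YAW)%360)
```

```text
33.0083 [0.4 0.5 0.7]
vise b top diff 7
[224.5 212.9] 16 0.0504353521759009 93.41146483467938
[275.4 236.7] 47 0.08830744803823645 254.40438938244958
[224.5 248.8] 40 0.08911064238503545 164.19220254086832
```

View pics/c5.png

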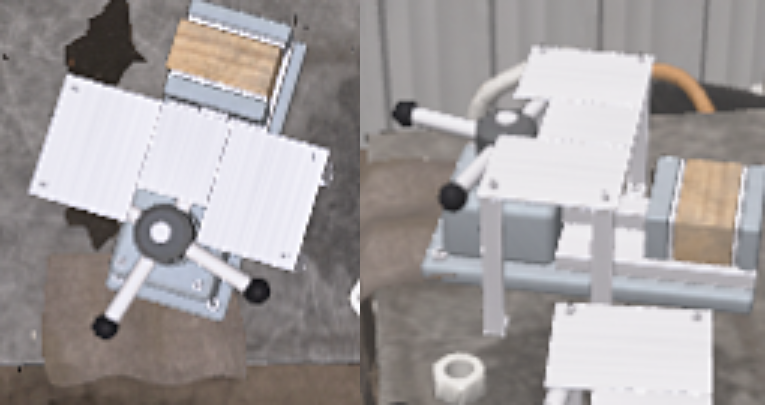

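Run:
```python
from h import *
for k in(4,5):
    g=cv2.cvtColor(cv2.imread(f"pics/top{k}.png"),cv2.COLOR_BGR2GRAY)[225:248,265:287]
    ys,xs=np.nonzero(g<50); px=(xs.mean()+265,ys.mean()+225);X=onz("top",px,.105)[:2]-HUB;print(k,len(xs),np.degrees(np.arctan2(X[1],X[0])-YAW)%360)
t=cv2.imread("pics/top5.png");s=cv2.imread("pics/side5.png")
cv2.imwrite("pics/c6.png",np.hstack([cv2.resize(t[135:190,235:300],(390,330),interpolation=cv2.INTER_CUBIC),cv2.resize(s[135:190,320:385],(390,330),interpolation=cv2.INTER_CUBIC)]))
```

```text
4 47 254.42547475104033
5 47 254.40438938244964
```

View pics/c6.png

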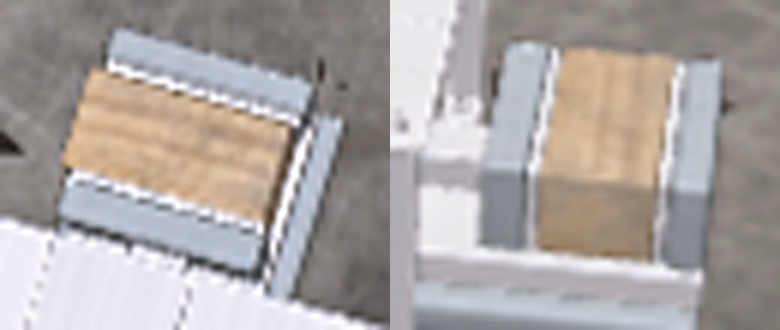

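The block is flush between both white jaw plates and square to them. The handle didn't spring back when I let go. Handing in.

Run:
```python
from station import ticket,arm
print(arm.read_time());ticket.finish_job()
```

```text
33.1083
the job is handed in; nothing more can be done
```

The block is clamped in the left vise and the job is handed in at 33.1 s, inside the 54 s limit. I turned that vise's handle clockwise with shut fingers in two full strokes of about 90°. A short third push in fine steps then closed the jaw on the block.

My last checks:
- **Grip force:** turning took about 5 N until the jaw met the block. It then rose steadily to 13.8 N on the last step and held at 13.3 N.
- **Handle angle:** the star handle measured about 3.42 rad from the top camera (grip expected near 3.4). It moved only 0.02° when I let go, which is less than I can measure.
- **Block:** it lies flush and square between both jaw plates in the two camera views.
- **Other vise:** the before and after top pictures differ there only by image noise, so its handle was not turned.
- **Robot:** it is back at its start pose, with the wrist force reading about 1 N, touching nothing.

**Disagreement:** the final finger position implied a handle angle of about 3.54 rad, against 3.42 rad from the camera. I put this down to arm give under load and trusted the camera figure.

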